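Fetch the boxed-in sample coil for inspection

TASK

The sample coil stands at the back of the grey station board, boxed in by the bottle, the tin and the jar. First move all three of these onto the black rubber mat, upright, and only then take the coil to the centre of the round inspection stage, standing flat. Finally put the bottle, the tin and the jar back upright, each centred on the very spot it came from, and leave the panels, the brush and the mug alone.

Things in the scene. Friction and masses are not known exactly. Their poses are not given: they have to be found in the camera images.
- board: Fixed grey station board, 160 mm (its x) by 200 mm (its y), 4 mm thick, turned a little from start to start. Origin at the centre of its underside; its +x points to the back, away from the robot. Three thin black 60 mm squares are printed on it, centred at (-26, 0), (15, 58) and (15, -58) mm in its frame; the bottle, the tin and the jar start centred on these, in any assignment. The coil starts at (30, 0) mm.
- mat: Fixed black rubber mat, 270 mm (its x, roughly along world x) by 120 mm (its y), 3 mm thick, empty at the start, to the left or right of the board; origin at the centre of its underside. The side area for the three containers.
- stage: Fixed round inspection stage, a bright metal disc 90 mm in diameter on a dark foot, top 20 mm above the table, with a thin black circle of 50 mm diameter about its centre; on the other side of the board from the mat. Origin at the centre of its underside, z up.
- coil: Sample coil: a low spool with two black flanges 44 mm in diameter and 6 mm thick with a 14 mm band of copper winding (38 mm diameter) between them; 26 mm high in all, about 90 g; standing upright; origin at the centre of its underside, z up.
- bottle: Round white plastic bottle, straight body 50 mm in diameter up to 84 mm, then a shoulder and a narrow grey cap (26 mm), 115 mm high in all, about 0.2 kg; standing upright; origin at the centre of its underside, z up.
- tin: Square metal tin, 46 by 46 mm (its x and y), 94 mm high, with a low round dark cap (30 mm diameter) to 104 mm, about 0.25 kg; standing upright; origin at the centre of its underside, z up, x and y square to its sides. Its heading does not matter.
- jar: Wide round grey jar, 54 mm in diameter, with a white lid as wide as itself (55 mm) from 74 mm up to its full height of 92 mm, about 0.22 kg; standing upright; origin at the centre of its underside, z up.
- panels: Bystander: stack of square panels with copper rings, 80 by 80 by 40 mm, loose on the far part of the bench; origin at the centre of its underside. Leave alone.
- brush: Bystander: hand brush lying on the far part of the bench between the panels and the mug. Leave alone.
- mug: Bystander: white mug, 76 mm in diameter, 85 mm high, loose on the far part of the bench; origin at the centre of its underside. Leave alone.
There are look-alikes about, which are no part of the job. Of the things like the stage, leave any that is brown; of the rest the larger one is meant. Several things have the shape of the coil; the one meant has the colours described above.

How it is judged:
By the outcome, as a careful person would: the job done as asked, in the order asked, and still so for the second after the job is handed in, with the robot touching nothing.
It also fails if it takes over 141 s, if anything falls off the work surface, if the arm or the gripper's body presses on something with over 40 N, if the wrist force passes 120 N, or if a joint passes its speed limit or range.

ROBOT

A 7-joint arm with a two-finger parallel gripper is mounted at the origin on the work surface. World frame = base frame: x ahead of the robot, y to its left, z up, the work surface at z = 0. Lengths are in m, angles in degrees, forces in N, time in s.
With the tool pointing down it reaches from about 0.425 to 0.925 m from the base axis. Payload 6.8 kg.
Tool frame: the origin (TCP) lies between the finger pads; the fingertips stand 14 mm ahead of it and the grasp point (between the pads) lies 5 mm behind it (r.nose_length is the distance from the TCP to the fingertips, in m); z points along the fingers, y is the line along which they close (so a half turn about z gives the same grasp; the last joint's range is limited). The gripper opens to 88 mm and grips with 3 to 60 N. Pads are 20 mm wide; open, the fingers measure 115 mm over their backs; the gripper's body (75 mm by 178 mm) begins 61 mm behind the grasp point.
Start: joints at [70.182, 27.33, 1.283, 89.118, -0.659, 63.558, -4.761], TCP at [0.159, -0.656, 0.237] pointing down, gripper open.
Joint ranges: [-169.35, 169.35], [-19.33, 120.38], [-80.79, 83.38], [13.8, 139.57], [-78.32, 258.32], [9.67, 109.79], [-169.56, 169.56]. Speed limits (degrees/s): [136.94, 136.94, 180, 180, 180, 180, 180].

INTERFACE

Orientations are given as [roll, pitch, yaw] about the fixed x, y, z axes, in that order (R = Rz(yaw) Ry(pitch) Rx(roll)).
In Python, from bench import r gives the robot as it stands.
- The arm moves only by the tool drive_tool, never from a script. Its argument "moves" is a list of rows, each a list of 5 numbers: the shift along the world's x, y, z in mm, then the turn about the world's z in rad, then the closure, from 0 (fully open) to 1 (shut). In form: [[dx, dy, dz, turn, gripper], ...]. A call has 1 to 8 rows; each row shifts and turns the commanded pose from where the row before left it; what a row does not reach is not made up. A row lasts 1/8 s, in which the tool goes at most 62.5 mm and 10.7 degrees, less where a joint would pass 70% of its speed; a pose out of reach is approached as far as the arm can. A call is refused whole if a number of a shift passes 62.5 or a number of a turn 0.188, either way. A call with a gripper value outside its range is refused whole. The fingers move at their own pace and stop on an object; "force" is the grip in N (left out, the last holds). Time passes only in rows, so rows that do not move let the fingers close. It gives the time, the measured TCP pose, the force, the opening and the grip force at its end, in the units of the state.
- r.read_state(): the state, without advancing time (a new reading comes with each control period).
- r.camera(name): name is "scene" or "top" or "wrist"; returns a dict with "color" (384x512x3 uint8, blue, green, red), "z_map" (384x512 float32, m along the optical axis (not along the pixel's ray), 0 where there is no reading), "fx", "fy", "cx", "cy" (pixels), "k1" (the pictures are not rectified: a ray, as slopes to the right and down, at radius r is drawn at 1 + k1 r^2 times it, then the intrinsics apply), "position" and "orientation" of the camera in the world; the wrist camera has in their place "tool_from_camera" (4x4, takes a point from camera to tool coordinates, whose origin is the TCP and whose axes are the flange's). Camera axes: x right, y down, z forward; pixel columns grow to the right and rows downward; lengths in m; the calibration is good to about 2 mm. A picture is of the moment at which its call begins: read the wrist's pose just before it.
- r.finish_job(): hands the job in; it is judged then, once.
The state is a dict: "time_s": time; "joint_pos": joint angles; "qvel": joint speeds; "joint_torque": joint torques, N m; "tcp_pos": TCP position; "tcp_rot": TCP orientation; "contact_force": force on the tool from outside, world axes, zero at the start; "ft_torque": the same for the moment, N m; "width": opening from 0.0 (shut) to 1.0 (fully open); "grasp_force": force on a finger pad.
Only numpy, scipy, OpenCV 4.12 (cv2) and the standard library are available. Lean on these libraries where they do the work, as an engineer would, in place of code of your own. Each camera call takes 0.05 s, during which the arm holds its last target. There are 200 camera calls.

## Working session

There is one attempt and no reset: what is moved stays moved. The work goes in short steps, Python scripts to look and compute and a tool call to move; the robot and the scene stay as the last step left them, time stands still between calls to the robot, and variables do not carry over. Pictures are saved under pics/ and viewed, at most 14 in all, crops included, and the job is handed in when it is done.

Besides the shell and the picture viewer there is one more tool, called after "Emit:" as name(argument=value, ...) on one line, values as JSON. drive_tool: Moves the arm, as the interface text tells. Its arguments: {"type":"object","properties":{"moves":{"type":"array","items":{"type":"array","items":{"type":"number"}}},"force":{"type":"number"}},"required":["moves"]}

```bash
ls; mkdir -p pics
cat > h.py <<'E'
import numpy as np, cv2
from scipy.spatial.transform import Rotation as R
from bench import r
def cam(n):
    s=r.read_state(); c=r.camera(n)
    if n=="wrist":
        T=np.eye(4); T[:3,:3]=R.from_euler('xyz',s['tcp_rot'],degrees=True).as_matrix(); T[:3,3]=s['tcp_pos']
        c['T']=T@np.array(c['tool_from_camera'])
    else:
        T=np.eye(4); o=np.array(c['orientation'],float)
        T[:3,:3]=o if o.shape==(3,3) else R.from_euler('xyz',o,degrees=True).as_matrix()
        T[:3,3]=c['position']; c['T']=T
    return c
def slopes(c,uv):
    uv=np.atleast_2d(np.array(uv,float)); K=np.array([[c['fx'],0,c['cx']],[0,c['fy'],c['cy']],[0,0,1]])
    return cv2.undistortPoints(uv.reshape(-1,1,2),K,np.array([c['k1'],0,0,0.]),None,None,None).reshape(-1,2) if False else cv2.undistortPoints(uv.reshape(-1,1,2),K,np.array([c['k1'],0,0,0.])).reshape(-1,2)
def onplane(c,uv,z):
    s=slopes(c,uv); d=np.c_[s,np.ones(len(s))]@c['T'][:3,:3].T; o=c['T'][:3,3]
    return o+d*((z-o[2])/d[:,2])[:,None]
def cloud(c):
    v,u=np.mgrid[0:384,0:512]; s=slopes(c,np.c_[u.ravel(),v.ravel()]); z=c['z_map'].ravel()[:,None]
    P=np.c_[s*z,z]@c['T'][:3,:3].T+c['T'][:3,3]; P[z[:,0]==0]=np.nan
    return P.reshape(384,512,3)
E
sed -i 's/return .* if False else /return /' h.py
python3 - <<'E'
from h import *
print(r.read_state())
for n in ("top","scene"):
    c=cam(n); cv2.imwrite(f"pics/{n}0.png",c['color']); print(n,c['position'],c['orientation'],c['fx'],c['k1'])
    np.savez(f"{n}0.npz",**{k:v for k,v in c.items()})
E
```

```text
pics
{'time_s': 0.0, 'joint_pos': array([70.18003753, 27.37455712,  1.28131254, 89.17573538, -0.6577827 ,
       63.55700049, -4.76202247]), 'qvel': array([-0.02466128,  0.0069485 , -0.11316478,  0.04371864, -0.05689491,
       -0.10216945, -0.11827748]), 'joint_torque': array([-7.29640524e-04, -5.82858968e+01,  1.53371181e+00, -2.72613895e+01,
       -5.45385713e-02,  1.71004463e-02,  1.56100805e-04]), 'tcp_pos': array([ 0.15886117, -0.65547161,  0.23571563]), 'tcp_rot': array([-1.79900470e+02,  8.95976710e-03,  1.36261238e+01]), 'contact_force': array([0.27781607, 0.4796847 , 0.39385316]), 'ft_torque': array([-0.03161362, -0.01865016, -0.02024284]), 'grasp_force': 0.0, 'width': 1.000117702609526}
top [ 0.3167268  -0.00921592  1.25250668] [-168.10834271    0.18848053  -87.12923316] 445.01491733031366 -0.13690876455417084
scene [ 0.98989298 -0.61983248  0.70442082] [-132.51048452    0.77794617   33.93260188] 450.9985422730534 0.06278734617282926
```

View pics/top0.png

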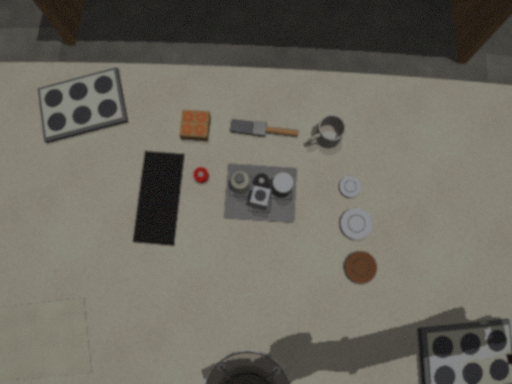

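View pics/scene0.png

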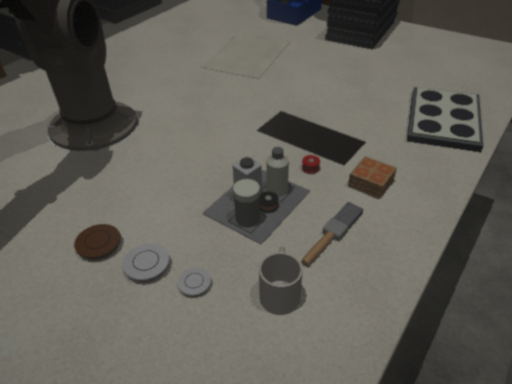

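The top view shows the bottle at (239,181), the tin at (260,197), the jar at (283,183), the coil at (262,180) and the mat at (160,197). There are three discs: (349,187) is small metal, (355,223) is larger metal, and (361,267) is brown. The larger metal disc at (355,223) fits the description. The coil candidates are the red one at (201,175) and the black/copper one at (262,180); the latter fits and stands in the right place on the board.

Run:
```python
from h import *
c=dict(np.load("top0.npz")); im=c['color']
cv2.imwrite("pics/crop0.png",cv2.resize(im[150:300,130:400],None,fx=2.9,fy=2.9,interpolation=cv2.INTER_CUBIC))
P=cloud(c)
g=im.astype(int).max(2); hsv=cv2.cvtColor(im,cv2.COLOR_BGR2HSV)
def big(m,n):
    m=m.astype(np.uint8); cs,_=cv2.findContours(m,cv2.RETR_EXTERNAL,cv2.CHAIN_APPROX_NONE); return max(cs,key=cv2.contourArea)
roi=lambda a,b,d,e:(lambda z:(z.__setitem__((slice(b,e),slice(a,d)),1),z)[1])(np.zeros((384,512),bool))
k=big(roi(125,140,192,255)&(g<60),0)
p=onplane(c,k.reshape(-1,2),.003)[:,:2].astype(np.float32); print("mat",cv2.minAreaRect(p*1000))
print("grey samples", im[215,232],im[205,290],im[225,320],im[223,355],im[223,345])
for nm,b in dict(L=(335,203,377,243),S=(335,172,365,202)).items():
    m=roi(*b)&(hsv[...,0]>90)&(hsv[...,0]<140)&(hsv[...,1]>15); k=big(m,0); p=onplane(c,k.reshape(-1,2),.02)[:,:2].astype(np.float32)*1000
    print(nm,cv2.fitEllipse(p),cv2.minEnclosingCircle(p))
print("hsv",hsv[223,345],hsv[215,232],hsv[225,320])
# heights near board
for (u,v) in [(239,181),(260,197),(283,183),(262,180),(230,212),(355,223),(330,130),(195,125)]:
    print((u,v),np.nanmedian(P[v-2:v+3,u-2:u+3].reshape(-1,3),0).round(3))
```

```text
mat ((529.6255493164062, 282.48480224609375), (115.0533447265625, 264.7425231933594), 88.17910766601562)
grey samples [90 91 94] [91 92 94] [126 138 140] [143 140 140] [140 135 136]Traceback (most recent call last):
  File "<stdin>", line 13, in <module>
  File "<stdin>", line 7, in big
ValueError: max() iterable argument is empty
```

View pics/crop0.png

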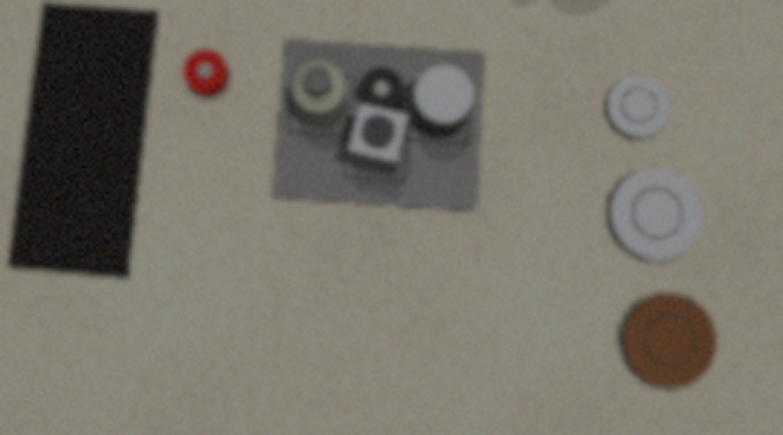

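The crop shows the black-flanged coil behind the tin at crop (381,90). The larger metal disc is at crop (656,213), with the small one above it and the brown one below. I'll measure with a neutral-colour mask.

```bash
cat > m.py <<'E'
from h import *
def big(m):
    cs,_=cv2.findContours(m.astype(np.uint8),cv2.RETR_EXTERNAL,cv2.CHAIN_APPROX_NONE); return max(cs,key=cv2.contourArea)
def roi(a,b,d,e):
    z=np.zeros((384,512),bool); z[b:e,a:d]=1; return z
E
python3 - <<'E'
from m import *
c=dict(np.load("top0.npz")); im=cv2.GaussianBlur(c['color'],(3,3),0).astype(int); P=cloud(c)
n=(im[...,2]-im[...,0]); g=im.max(2)
for nm,b in dict(L=(335,203,377,243),S=(335,172,365,202)).items():
    k=cv2.convexHull(big(roi(*b)&(n<8))); p=onplane(c,k.reshape(-1,2),.02)[:,:2].astype(np.float32)*1000
    print(nm,cv2.fitEllipse(p))
k=big(roi(215,155,305,230)&(g<112)); p=onplane(c,k.reshape(-1,2),.004)[:,:2].astype(np.float32)*1000
print("board",cv2.minAreaRect(p),cv2.minAreaRect(p)[1])
q=cv2.boxPoints(cv2.minAreaRect(p)); print(q)
for (u,v) in [(239,181),(260,197),(283,183),(262,180),(230,212),(355,223),(330,130),(195,125)]:
    print((u,v),np.nanmedian(P[v-2:v+3,u-2:u+3].reshape(-1,3),0).round(3))
for nm,(u,v,z) in dict(cap=(318/2.9+130,82/2.9+150,.115),tin=(380/2.9+130,131/2.9+150,.104),jar=(443/2.9+130,95/2.9+150,.092)).items(): print(nm,onplane(c,[u,v],z).round(4))
E
```

```text
L ((479.3634338378906, -279.1004638671875), (90.02716827392578, 92.73599243164062), 27.29130744934082)
S ((584.3360595703125, -261.2890930175781), (61.7812614440918, 64.28214263916016), 42.345794677734375)
board ((556.84423828125, -8.589431762695312), (199.0499267578125, 160.4146270751953), 89.05787658691406) (199.0499267578125, 160.4146270751953)
[[ 475.01132 -106.78214]
 [ 635.4043  -109.41975]
 [ 638.6771    89.60328]
 [ 478.28418   92.24088]]
(239, 181) [0.563 0.049 0.118]
(260, 197) [ 0.525 -0.008  0.109]
(283, 183) [ 0.568 -0.068  0.097]
(262, 180) [ 0.587 -0.012  0.031]
(230, 212) [0.496 0.074 0.003]
(355, 223) [ 0.48  -0.277  0.022]
(330, 130) [ 0.754 -0.205  0.006]
(195, 125) [0.738 0.189 0.041]
cap [[0.5708 0.0473 0.115 ]]
tin [[ 0.5306 -0.0108  0.104 ]]
jar [[ 0.5694 -0.0671  0.092 ]]
```

Emit:
drive_tool(moves=[[40,50,10,0.11,0],[40,50,10,0.11,0],[35,54,10,0.11,0],[30,54,10,0.11,0],[30,54,10,0.11,0],[30,54,10,0.11,0]])

```text
time_s: 0.85
tcp_pos: [0.3602, -0.344, 0.2957]
tcp_rot: [-180.0, 0.0, 51.6]
contact_force: [1.2, 0.1, 0.1]
width: 0.999
grasp_force: 0.0
```

Emit:
drive_tool(moves=[[30,54,10,0.11,0],[27,54,8,0.11,0],[27,54,4,0.11,0],[27,54,0,0.11,0],[27,54,0,0.11,0],[27,54,0,0.11,0],[0,0,0,0,0],[0,0,0,0,0]])

```text
time_s: 1.85
tcp_pos: [0.5242, -0.0227, 0.317]
tcp_rot: [-179.9, 0.0, 89.2]
contact_force: [0.4, -0.5, -0.5]
width: 0.999
grasp_force: 0.0
```

Run:
```python
from m import *
c=cam("wrist"); print(r.read_state()['tcp_pos'],r.read_state()['tcp_rot'],r.read_state()['joint_pos'].round(1)); print(c['T'].round(3)); np.savez("w0.npz",**c); cv2.imwrite("pics/w0.png",c['color'])
```

```text
[ 0.52405239 -0.02356748  0.31704527] [-1.79937447e+02  4.55700326e-02  8.91182007e+01] [ 25.6  12.1 -34.5 101.9   7.4  68.4 -12. ]
[[ 1.    -0.014 -0.004  0.526]
 [-0.014 -0.952 -0.304  0.061]
 [ 0.001  0.304 -0.953  0.465]
 [ 0.     0.     0.     1.   ]]
```

View pics/w0.png

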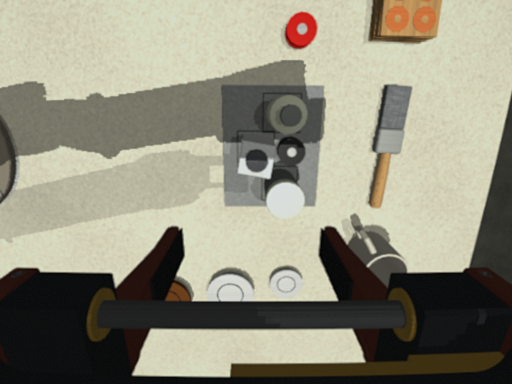

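The wrist view shows the bottle cap at (290,115), the tin at (256,160), the jar at (285,198), the coil at (291,152) and the stage at (231,288). I'll use depth to get the positions and the tin's heading.

Run:
```python
from m import *
c=dict(np.load("w0.npz")); P=cloud(c); Q=P.reshape(-1,3)*1000
def sel(cx,cy,R,z0,z1):
    m=(np.hypot(Q[:,0]-cx,Q[:,1]-cy)<R)&(Q[:,2]>z0)&(Q[:,2]<z1); return Q[m]
for nm,a in dict(cap=(571,48,35,105,125),tincap=(531,-9,40,102,112),tintop=(531,-9,40,90,101),lid=(570,-67,40,85,105),coil=(587,-9,26,22,36)).items():
    q=sel(*a); h=cv2.convexHull(q[:,:2].astype(np.float32)); print(nm,len(q),np.median(q[:,2]).round(1),"rect",cv2.minAreaRect(h),"circ",cv2.minEnclosingCircle(h)[0],"mean",q.mean(0).round(1))
im=c['color'].astype(int); 
# board edges: back/front edge by cloud colour
g=im.max(2)
u,v=np.array([[222,85],[323,86],[317,206],[224,206]]).T
print(onplane(c,np.c_[u,v],.004).round(4))
print("printed sq corner front-right-ish", g[195:205,222:250:4])
cv2.imwrite("pics/w0c.png",cv2.resize(c['color'][70:220,205:345],None,fx=4,fy=4,interpolation=cv2.INTER_CUBIC))
```

```text
cap 374 119.3 rect ((573.408447265625, 49.548858642578125), (24.698347091674805, 24.112255096435547), 66.55376434326172) circ (573.06591796875, 49.69855880737305) mean [573.   49.8 118.9]
tincap 410 108.3 rect ((532.466064453125, -7.8574676513671875), (29.51224136352539, 28.574562072753906), 89.32682800292969) circ (532.0579223632812, -7.9542646408081055) mean [532.   -7.5 108.2]
tintop 775 98.2 rect ((532.19921875, -7.899532318115234), (46.189353942871094, 46.029178619384766), 79.14257049560547) circ (532.2915649414062, -7.690195560455322) mean [532.1  -5.8  98.1]
lid 1180 96.3 rect ((569.8818359375, -65.7303466796875), (53.601318359375, 58.423099517822266), 74.08609008789062) circ (567.658203125, -61.44805145263672) mean [571.5 -64.6  96. ]
coil 618 30.4 rect ((588.1988525390625, -8.874835968017578), (42.57170486450195, 42.53199768066406), 89.80062103271484) circ (588.3745727539062, -9.056892395019531) mean [588.2  -8.5  30.4]
[[ 0.4812  0.0924  0.004 ]
 [ 0.6382  0.0891  0.004 ]
 [ 0.6397 -0.1096  0.004 ]
 [ 0.4758 -0.1072  0.004 ]]
printed sq corner front-right-ish [[207 147 147 148 141 151 143]
 [209 147 147 146 143 148 144]
 [212 146 147 145 146 147 145]
 [212 147 147 144 149 145 145]
 [212 148 147 145 151 143 145]
 [215 147 147 147 152 144 145]
 [215 148 148 145 149 144 144]
 [214 146 147 144 147 144 144]
 [214 148 143 143 144 144 144]
 [215 150 141 143 144 146 144]]
```

View pics/w0c.png

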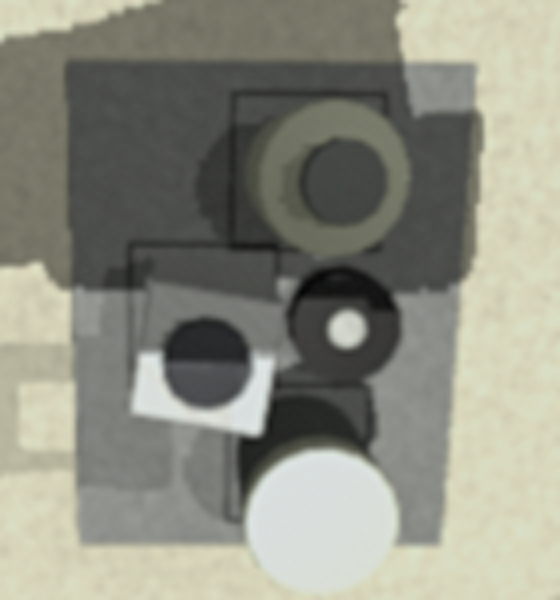

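The two views agree. The bottle is at (573,49.5), the tin at (532,-8) with heading -11°, the jar at (571,-66.5), and the coil, which has black flanges, at (588,-9). Bottle first.

Emit:
drive_tool(moves=[[25,37,-20,0.016,0],[24,36,-30,0,0],[0,0,-50,0,0],[0,0,-50,0,0],[0,0,-30,0,0],[0,0,0,0,0]], force=20)

```text
time_s: 2.65
tcp_pos: [0.5718, 0.0485, 0.1353]
tcp_rot: [-179.7, 0.1, 90.0]
contact_force: [0.0, -0.3, 0.1]
width: 0.998
grasp_force: 0.0
```

Emit:
drive_tool(moves=[[1,1,-30,0,0],[0,0,-25,0,0],[0,0,-15,0,0],[0,0,0,0,0.25],[0,0,0,0,0.6],[0,0,0,0,1],[0,0,0,0,1],[0,0,0,0,1]], force=20)

```text
time_s: 3.65
tcp_pos: [0.5745, 0.052, 0.0679]
tcp_rot: [180.0, 0.0, 90.2]
contact_force: [-2.9, 0.4, 4.7]
width: 0.562
grasp_force: 20.0
```

Emit:
drive_tool(moves=[[0,0,20,0,1],[0,0,40,0,1],[10,40,0,0,1],[10,50,0,0,1],[10,50,0,0,1],[10,50,0,0,1],[5,37,0,0,1],[0,0,0,0,1]])

```text
time_s: 4.65
tcp_pos: [0.6185, 0.284, 0.1286]
tcp_rot: [180.0, -0.2, 90.5]
contact_force: [1.2, 0.3, -2.1]
width: 0.564
grasp_force: 20.0
```

Emit:
drive_tool(moves=[[0,-2,-30,0,1],[0,0,-20,0,1],[0,0,-8,0,1],[0,0,-2,0,1],[0,0,0,0,1]])

```text
time_s: 5.28
tcp_pos: [0.62, 0.2772, 0.0682]
tcp_rot: [179.9, -0.0, 90.2]
contact_force: [-0.1, 0.6, -2.2]
width: 0.562
grasp_force: 20.0
```

Emit:
drive_tool(moves=[[0,0,-1,0,1],[0,0,-1,0,1],[0,0,0,0,1]])

```text
time_s: 5.65
tcp_pos: [0.62, 0.2774, 0.0669]
tcp_rot: [179.9, -0.0, 90.2]
contact_force: [-2.8, -0.9, 5.6]
width: 0.563
grasp_force: 20.0
```

Emit:
drive_tool(moves=[[0,0,0,0,0.4],[0,0,0,0,0.1],[0,0,0,0,0],[0,0,35,0,0],[0,0,45,0,0]])

```text
time_s: 6.28
tcp_pos: [0.6189, 0.2765, 0.1451]
tcp_rot: [-179.9, 0.1, 90.2]
contact_force: [0.4, 0.4, 0.3]
width: 0.985
grasp_force: 0.0
```

Emit:
drive_tool(moves=[[-10,-30,10,0,0],[-13,-50,0,-0.06,0],[-15,-50,0,-0.06,0],[-16,-50,0,-0.07,0],[-17,-50,0,0,0],[-17,-50,0,0,0],[0,-5,0,0,0],[0,0,0,0,0]])

```text
time_s: 7.28
tcp_pos: [0.532, -0.0078, 0.1558]
tcp_rot: [180.0, -0.0, 79.3]
contact_force: [-0.2, 0.0, 0.1]
width: 0.997
grasp_force: 0.0
```

Emit:
drive_tool(moves=[[0,0,-35,0,0],[0,0,-35,0,0],[0,0,-22,0,0],[0,0,0,0,0.25],[0,0,0,0,0.6],[0,0,0,0,1],[0,0,0,0,1],[0,0,0,0,1]], force=20)

```text
time_s: 8.28
tcp_pos: [0.5318, -0.0081, 0.0641]
tcp_rot: [180.0, 0.0, 79.3]
contact_force: [-0.6, -0.1, 3.8]
width: 0.522
grasp_force: 20.0
```

Emit:
drive_tool(moves=[[0,0,20,0,1],[0,0,40,0,1],[0,40,0,0,1],[0,50,0,0,1],[-2,55,0,0,1],[-2,55,0,0,1],[-2,55,0,0,1],[0,35,0,0,1]])

```text
time_s: 9.28
tcp_pos: [0.5244, 0.285, 0.1234]
tcp_rot: [-180.0, -0.0, 79.4]
contact_force: [1.2, -0.5, -3.4]
width: 0.528
grasp_force: 20.0
```

Emit:
drive_tool(moves=[[0,0,-30,0,1],[0,0,-20,0,1],[0,0,-8,0,1],[0,0,-2,0,1],[0,0,-1,0,1],[0,0,0,0,1]])

```text
time_s: 10.02
tcp_pos: [0.5261, 0.282, 0.0632]
tcp_rot: [179.9, -0.0, 79.3]
contact_force: [0.6, -1.0, -2.3]
width: 0.524
grasp_force: 20.0
```

Emit:
drive_tool(moves=[[0,0,-1,0,1],[0,0,0,0,1]])

```text
time_s: 10.28
tcp_pos: [0.5261, 0.2821, 0.0631]
tcp_rot: [179.9, -0.0, 79.3]
contact_force: [-2.2, -2.7, 7.6]
width: 0.527
grasp_force: 20.0
```

Emit:
drive_tool(moves=[[0,0,0,0,0.4],[0,0,0,0,0.15],[0,0,0,0,0.05],[0,0,35,0,0],[0,0,45,0,0],[0,-40,10,0,0],[5,-55,0,0.05,0]])

```text
time_s: 11.15
tcp_pos: [0.531, 0.1881, 0.153]
tcp_rot: [179.9, -0.1, 82.4]
contact_force: [1.1, 0.2, -0.6]
width: 0.999
grasp_force: 0.0
```

Emit:
drive_tool(moves=[[10,-55,0,0.05,0],[10,-55,0,0.05,0],[10,-55,0,0.04,0],[10,-55,0,0,0],[0,-34,0,0,0],[0,0,0,0,0]])

```text
time_s: 11.9
tcp_pos: [0.5704, -0.0709, 0.1511]
tcp_rot: [-180.0, 0.1, 89.8]
contact_force: [0.4, -0.4, -1.0]
width: 0.999
grasp_force: 0.0
```

Emit:
drive_tool(moves=[[0,1,-40,0,0],[0,0,-40,0,0],[0,0,-20,0,0],[0,0,0,0,0.2],[0,0,0,0,0.5],[0,0,0,0,1],[0,0,0,0,1],[0,0,0,0,1]], force=20)

```text
time_s: 12.9
tcp_pos: [0.5714, -0.0661, 0.0526]
tcp_rot: [179.9, 0.0, 90.2]
contact_force: [-0.9, -0.4, 6.2]
width: 0.621
grasp_force: 20.0
```

Emit:
drive_tool(moves=[[0,0,20,0,1],[0,0,40,0,1],[-10,40,0,0,1],[-20,50,0,0,1],[-22,55,0,0,1],[-22,55,0,0,1],[-22,55,0,0,1],[-22,45,0,0,1]])

```text
time_s: 13.9
tcp_pos: [0.4518, 0.2363, 0.1128]
tcp_rot: [179.9, -0.0, 90.2]
contact_force: [0.4, 0.1, -1.3]
width: 0.618
grasp_force: 20.0
```

Emit:
drive_tool(moves=[[-22,40,0,0,1],[0,10,0,0,1],[0,0,-30,0,1],[0,0,-20,0,1],[0,0,-7,0,1],[0,0,-2,0,1],[0,0,0,0,1]])

```text
time_s: 14.78
tcp_pos: [0.4312, 0.284, 0.0532]
tcp_rot: [179.9, -0.0, 90.1]
contact_force: [-0.4, -0.7, -2.1]
width: 0.623
grasp_force: 20.0
```

Emit:
drive_tool(moves=[[0,0,-1,0,1],[0,0,-1,0,1],[0,0,0,0,1]])

```text
time_s: 15.15
tcp_pos: [0.431, 0.2844, 0.0516]
tcp_rot: [179.9, -0.0, 90.2]
contact_force: [-1.7, -1.7, 7.5]
width: 0.62
grasp_force: 20.0
```

Emit:
drive_tool(moves=[[0,0,0,0,0.4],[0,0,0,0,0.15],[0,0,0,0,0.1],[0,0,35,0,0.1],[0,0,50,0,0],[10,-20,50,0,0],[20,-40,40,0,0],[25,-50,25,0,0]])

```text
time_s: 16.15
tcp_pos: [0.4863, 0.1741, 0.2529]
tcp_rot: [179.8, -0.1, 90.3]
contact_force: [1.3, 1.0, -1.1]
width: 0.997
grasp_force: 0.0
```

Emit:
drive_tool(moves=[[35,-50,0,0,0],[30,-50,0,0,0],[10,-24,0,0,0],[0,0,0,0,0],[0,0,0,0,0]])

```text
time_s: 16.77
tcp_pos: [0.56, 0.0515, 0.2504]
tcp_rot: [-180.0, -0.0, 90.3]
contact_force: [-0.2, 0.1, -0.0]
width: 1.0
grasp_force: 0.0
```

Run:
```python
from m import *
c=cam("wrist"); s=r.read_state(); print(s['tcp_pos'],s['tcp_rot']); np.savez("w1.npz",**c); cv2.imwrite("pics/w1.png",c['color'])
P=cloud(c); Q=P.reshape(-1,3)*1000
m=(np.hypot(Q[:,0]-588,Q[:,1]+9)<35)&(Q[:,2]>20)&(Q[:,2]<40); q=Q[m]; h=cv2.convexHull(q[:,:2].astype(np.float32)); print("coil",len(q),np.median(q[:,2]),cv2.minEnclosingCircle(h),cv2.minAreaRect(h))
```

```text
[0.55994413 0.05186849 0.25056282] [-1.79988665e+02 -3.92899645e-02  9.03173399e+01]
coil 726 30.318486291079555 ((588.0244140625, -8.8546724319458), 22.208364486694336) ((588.2059936523438, -8.835525512695312), (42.67551803588867, 42.818172454833984), 11.270031929016113)
```

View pics/w1.png

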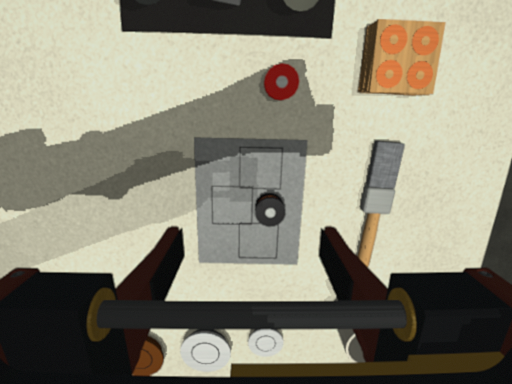

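The board is now clear, with the printed squares at about (261,168), (232,205) and (258,241), and the coil at (270,209). I'll measure the squares precisely and save the home spots.

Run:
```python
from m import *
c=dict(np.load("w1.npz")); g=cv2.cvtColor(c['color'],cv2.COLOR_BGR2GRAY)
bh=cv2.morphologyEx(g,cv2.MORPH_BLACKHAT,np.ones((7,7),np.uint8)); m=bh>18
P=cloud(c); P=P*1000; 
flat=np.abs(P[...,2]-4)<8
# classify line pixels via plane coords, each side located by median
v,u=np.nonzero(m&roi(196,138,306,264)); xy=onplane(c,np.c_[u,v],.004)[:,:2]*1000
w=bh[v,u].astype(float)
th=np.deg2rad(-.94); Rm=np.array([[np.cos(th),-np.sin(th)],[np.sin(th),np.cos(th)]])
for nm,ctr in dict(bottle=(573,49.5),tin=(532,-8),jar=(571,-66.5)).items():
    l=(xy-ctr)@Rm; e=[]
    for ax in (0,1):
        for s in (-1,1):
            k=(abs(l[:,ax]-29.5*s)<6)&(abs(l[:,1-ax])<24); e.append((round(np.average(l[k,ax],weights=w[k]),1) if k.sum()>5 else None,int(k.sum())))
    print(nm,e)
```

```text
bottle [(np.float64(-28.7), 61), (np.float64(30.7), 70), (np.float64(-29.5), 64), (np.float64(29.8), 53)]
tin [(np.float64(-30.4), 68), (np.float64(29.8), 48), (np.float64(-29.5), 82), (np.float64(30.0), 84)]
jar [(np.float64(-29.5), 54), (np.float64(30.6), 59), (np.float64(-30.2), 65), (np.float64(30.3), 73)]
```

Emit:
drive_tool(moves=[[14,-30,-40,0,0],[14,-30,-45,0,0],[0,0,-50,0,0],[0,0,-40,0,0],[0,0,0,0,0]])

```text
time_s: 17.45
tcp_pos: [0.586, -0.0084, 0.0731]
tcp_rot: [-179.7, -0.0, 90.3]
contact_force: [0.4, 0.2, 0.9]
width: 0.998
grasp_force: 0.0
```

Emit:
drive_tool(moves=[[1,0,-25,0,0.1],[0,0,-15,0,0.2],[0,0,-9,0,0.3],[0,0,0,0,0.4],[0,0,0,0,0.7],[0,0,0,0,1],[0,0,0,0,1],[0,0,0,0,1]], force=20)

```text
time_s: 18.45
tcp_pos: [0.59, -0.01, 0.0272]
tcp_rot: [179.9, 0.0, 90.2]
contact_force: [-1.5, 0.4, 6.0]
width: 0.491
grasp_force: 20.0
```

Emit:
drive_tool(moves=[[0,0,20,0,1],[0,0,50,0,1],[-20,-20,50,0,1],[-30,-30,40,0,1],[-30,-30,30,0,1],[-30,-30,0,0,1],[0,0,0,0,1],[0,0,0,0,1]])

```text
time_s: 19.45
tcp_pos: [0.48, -0.1196, 0.2172]
tcp_rot: [179.9, 0.0, 90.2]
contact_force: [-0.1, 0.8, -0.1]
width: 0.488
grasp_force: 20.0
```

Run:
```python
from m import *
c=cam("wrist"); s=r.read_state(); print(s['tcp_pos'],s['tcp_rot'],s['width']); np.savez("w2.npz",**c); cv2.imwrite("pics/w2.png",c['color'])
P=cloud(c); Q=P.reshape(-1,3)*1000
for nm,(x,y,R) in dict(stage=(479,-279,60),coil=(s['tcp_pos'][0]*1000,s['tcp_pos'][1]*1000,40)).items():
    m=(np.hypot(Q[:,0]-x,Q[:,1]-y)<R)&((Q[:,2]>14)&(Q[:,2]<28) if nm=='stage' else (Q[:,2]>s['tcp_pos'][2]*1000-3)&(Q[:,2]<s['tcp_pos'][2]*1000+12)); q=Q[m]
    h=cv2.convexHull(q[:,:2].astype(np.float32)); print(nm,len(q),np.median(q[:,2]),cv2.minEnclosingCircle(h),cv2.minAreaRect(h))
```

```text
[ 0.48025634 -0.11909967  0.21697772] [ 1.79944030e+02 -2.35862193e-02  9.02407633e+01] 0.48780538616863073
stage 1123 20.23574498543612 ((480.9334716796875, -280.2711486816406), 45.056617736816406) ((480.51702880859375, -288.4217529296875), (47.11785888671875, 88.87364196777344), 89.67402648925781)
coil 4557 220.24193543420319 ((480.5945129394531, -110.14795684814453), 30.57410430908203) ((484.00225830078125, -116.62632751464844), (55.96787643432617, 43.54571533203125), 23.953794479370117)
```

View pics/w2.png

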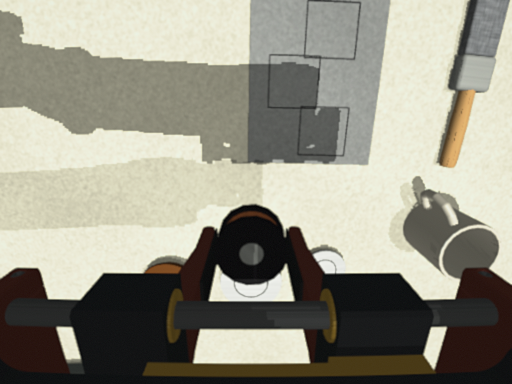

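The coil is held level at (252,244), with the stage partly hidden behind it. I'll fix the stage from the earlier unobstructed w0 view and get the coil's offset in the hand.

Run:
```python
from m import *
for f in ("w0","w1"):
    c=dict(np.load(f+".npz")); Q=cloud(c).reshape(-1,3)*1000
    m=(np.hypot(Q[:,0]-479,Q[:,1]+279)<60)&(Q[:,2]>15)&(Q[:,2]<26); h=cv2.convexHull(Q[m][:,:2].astype(np.float32)); print(f,m.sum(),cv2.minEnclosingCircle(h),cv2.minAreaRect(h))
c=dict(np.load("w2.npz")); g=c['color'].max(2); P=cloud(c)
k=big(roi(212,200,292,290)&(g<75)&(g>=0)&(P[...,2]>.19)&(P[...,2]<.24)); print(cv2.boundingRect(k))
b=cv2.boundingRect(k)
Q=P[200:290,212:292].reshape(-1,3)*1000; q=Q[(abs(Q[:,2]-220)<2.5)&(abs(Q[:,0]-480)<24)&(abs(Q[:,1]+119)<28)]
h=cv2.convexHull(q[:,:2].astype(np.float32)); print(len(q),cv2.minEnclosingCircle(h),cv2.minAreaRect(h), np.percentile(q[:,1],[0,1,99,100]))
# hole centre pixel
hm=roi(235,235,270,272)&(g>70); kk=big(hm); M=cv2.moments(kk); print(M['m10']/M['m00'],M['m01']/M['m00'],onplane(c,[M['m10']/M['m00'],M['m01']/M['m00']],.22))
```

```text
w0 1122 ((481.18804931640625, -278.6858825683594), 44.84905242919922) ((480.9908752441406, -264.7957763671875), (60.281490325927734, 87.9244155883789), 89.04561614990234)
w1 1614 ((479.6199951171875, -280.30084228515625), 46.500396728515625) ((480.84759521484375, -279.39385986328125), (88.35275268554688, 90.24262237548828), 12.3265380859375)
(212, 205, 80, 79)
3941 ((480.3514709472656, -117.98487854003906), 24.824676513671875) ((481.2393493652344, -118.53196716308594), (46.22175598144531, 43.99798583984375), 4.347915172576904) [-140.70959046 -138.46438644  -97.35108907  -96.37270616]
251.0681818181818 253.50707070707068 [[ 0.48032151 -0.11860559  0.22      ]]
```

Emit:
drive_tool(moves=[[0,-50,-20,0,1],[0,-50,-30,0,1],[0,-40,-30,0,1],[0,-21,-30,0,1],[0,0,-30,0,1],[0,0,-15,0,1],[0,0,0,0,1]])

```text
time_s: 20.38
tcp_pos: [0.4799, -0.2796, 0.0607]
tcp_rot: [-179.9, -0.1, 90.3]
contact_force: [-0.3, 0.9, -0.6]
width: 0.495
grasp_force: 20.0
```

Emit:
drive_tool(moves=[[0,0,-10,0,1],[0,0,-5,0,1],[0,0,-2,0,1],[0,0,0,0,1]])

```text
time_s: 20.88
tcp_pos: [0.4797, -0.2811, 0.0446]
tcp_rot: [180.0, 0.0, 90.2]
contact_force: [0.0, -0.5, -1.4]
width: 0.493
grasp_force: 20.0
```

Emit:
drive_tool(moves=[[0,0,-1,0,1],[0,0,-1,0,1],[0,0,0,0,1]])

```text
time_s: 21.25
tcp_pos: [0.4798, -0.2812, 0.0432]
tcp_rot: [180.0, 0.0, 90.2]
contact_force: [-2.0, 1.1, 5.6]
width: 0.493
grasp_force: 20.0
```

Emit:
drive_tool(moves=[[0,0,0,0,0.4],[0,0,0,0,0.2],[0,0,0,0,0.1],[0,0,40,0,0],[0,20,50,0,0],[0,50,50,0,0],[0,40,50,0,0],[0,0,0,0,0]])

```text
time_s: 22.25
tcp_pos: [0.4823, -0.1749, 0.2295]
tcp_rot: [179.6, 0.1, 90.5]
contact_force: [0.7, -0.2, -0.2]
width: 1.002
grasp_force: 0.0
```

Run:
```python
from m import *
c=cam("wrist"); s=r.read_state(); print(s['tcp_pos'],s['tcp_rot'],s['width']); np.savez("w3.npz",**c); cv2.imwrite("pics/w3.png",c['color'])
Q=cloud(c).reshape(-1,3)*1000
for nm,(R,a,b) in dict(stage=(60,14,26),coil=(40,41,54)).items():
    m=(np.hypot(Q[:,0]-480,Q[:,1]+280)<R)&(Q[:,2]>a)&(Q[:,2]<b); q=Q[m]
    h=cv2.convexHull(q[:,:2].astype(np.float32)); print(nm,len(q),np.median(q[:,2]),q[:,2].std(),cv2.minEnclosingCircle(h),cv2.minAreaRect(h))
```

```text
[ 0.48066422 -0.17695082  0.22713389] [1.79805034e+02 1.04203211e-01 9.03188494e+01] 0.9993800825562911
stage 1882 20.30911964044099 1.1879168854023667 ((480.9857482910156, -280.2557678222656), 44.757118225097656) ((480.9006652832031, -280.11334228515625), (88.4710464477539, 88.55016326904297), 38.58683776855469)
coil 761 46.26537326547092 1.0623158778844073 ((480.8335266113281, -279.6813049316406), 21.85498809814453) ((480.64892578125, -279.5364074707031), (42.973602294921875, 42.023860931396484), 21.015369415283203)
```

View pics/w3.png

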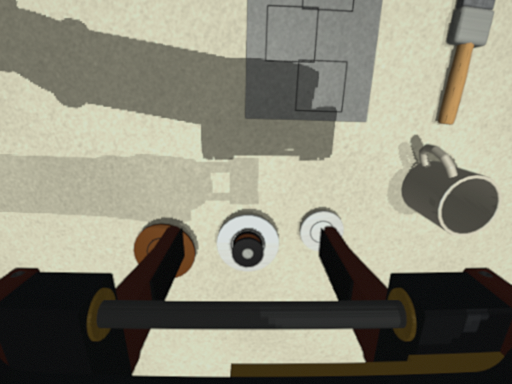

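The coil stands flat on the stage, within 1 mm of centre at (247,248). Now a quick check of the containers on the mat.

Run:
```python
from m import *
c=cam("top"); Q=cloud(c).reshape(-1,3)*1000
for nm,(x,y,a,b) in dict(bottle=(620,277.5,108,126),tin=(526,282,84,115),jar=(431,284.5,84,105)).items():
    m=(np.hypot(Q[:,0]-x,Q[:,1]-y)<45)&(Q[:,2]>a)&(Q[:,2]<b); q=Q[m]
    h=cv2.convexHull(q[:,:2].astype(np.float32)); print(nm,len(q),np.median(q[:,2]),cv2.minAreaRect(h))
```

```text
bottle 80 118.31825492295835 ((620.8184814453125, 273.1296081542969), (24.512460708618164, 24.448423385620117), 48.9876823425293)
tin 324 98.78720681800235 ((526.7342529296875, 282.0501708984375), (48.41802215576172, 47.27526092529297), 77.8027114868164)
jar 343 95.01954747540786 ((430.359130859375, 282.89727783203125), (52.69987869262695, 52.211238861083984), 47.977386474609375)
```

Emit:
drive_tool(moves=[[-8,60,0,0,0],[-8,60,0,0,0],[-8,60,0,0,0],[-8,60,0,0,0],[-8,60,0,0,0],[-5,60,0,0,0],[-5,60,-20,0,0],[0,41,-40,0,0]])

```text
time_s: 23.35
tcp_pos: [0.4304, 0.2841, 0.1646]
tcp_rot: [180.0, -0.1, 90.1]
contact_force: [0.4, -0.7, 1.1]
width: 1.003
grasp_force: 0.0
```

Emit:
drive_tool(moves=[[0,0,-40,0,0.1],[0,0,-40,0,0.1],[0,0,-31,0,0.1],[0,0,0,0,0.2],[0,0,0,0,0.5],[0,0,0,0,1],[0,0,0,0,1],[0,0,0,0,1]], force=20)

```text
time_s: 24.35
tcp_pos: [0.4304, 0.2825, 0.0558]
tcp_rot: [179.9, -0.0, 90.1]
contact_force: [0.9, -1.6, 6.7]
width: 0.62
grasp_force: 20.0
```

Emit:
drive_tool(moves=[[0,0,20,0,1],[0,0,40,0,1],[22,-55,0,0,1],[22,-55,0,0,1],[22,-55,0,0,1],[22,-55,0,0,1],[22,-55,0,0,1],[15,-45,0,0,1]])

```text
time_s: 25.35
tcp_pos: [0.5554, -0.0403, 0.116]
tcp_rot: [179.9, 0.0, 90.1]
contact_force: [-0.1, 0.2, -2.0]
width: 0.62
grasp_force: 20.0
```

Emit:
drive_tool(moves=[[14,-26,0,0,1],[0,0,0,0,1],[0,0,0,0,1]])

```text
time_s: 25.72
tcp_pos: [0.5683, -0.0625, 0.1154]
tcp_rot: [180.0, -0.1, 90.2]
contact_force: [-0.3, 0.2, -1.1]
width: 0.625
grasp_force: 20.0
```

```bash
cat > held.py <<'E'
from m import *
import sys
z0,R=float(sys.argv[1]),float(sys.argv[2])   # expected top z minus tcp z (mm), search radius
c=cam("wrist"); s=r.read_state(); t=s['tcp_pos']*1000; print(t.round(1),s['tcp_rot'].round(1))
Q=cloud(c).reshape(-1,3)*1000
m=(abs(Q[:,0]-t[0])<R)&(abs(Q[:,1]-t[1])<R+6)&(abs(Q[:,2]-t[2]-z0)<4); q=Q[m]
h=cv2.convexHull(q[:,:2].astype(np.float32)); print(len(q),np.median(q[:,2]),cv2.minEnclosingCircle(h),cv2.minAreaRect(h))
cv2.imwrite("pics/held.png",c['color'])
E
python3 held.py 41 27
```

```text
[568.3 -62.1 115.3] [180.   -0.   90.3]
6387 154.65577786365867 ((567.8773193359375, -60.55537033081055), 27.858434677124023) ((567.3128051757812, -60.055484771728516), (54.11471176147461, 51.91603469848633), 56.29093933105469)
```

View pics/held.png

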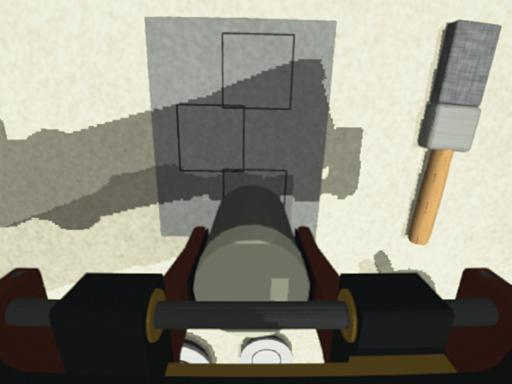

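The jar is held upright with its lid at (252,285) and its spot just behind it. It needs a shift of (+3.5,-6) before lowering.

Emit:
drive_tool(moves=[[3.5,-6,-25,0,1],[0,0,-20,0,1],[0,0,-8,0,1],[0,0,-3,0,1],[0,0,0,0,1]])

```text
time_s: 26.4
tcp_pos: [0.5724, -0.0693, 0.0591]
tcp_rot: [180.0, -0.0, 90.2]
contact_force: [0.5, -0.3, -1.7]
width: 0.622
grasp_force: 20.0
```

Emit:
drive_tool(moves=[[-0.5,1,-1,0,1],[0,0,-1,0,1],[0,0,0,0,1]])

```text
time_s: 26.78
tcp_pos: [0.5717, -0.0687, 0.0569]
tcp_rot: [180.0, 0.0, 90.2]
contact_force: [0.3, 0.2, -2.5]
width: 0.623
grasp_force: 20.0
```

Emit:
drive_tool(moves=[[0,0.5,-1,0,1],[0,0,0,0,1]])

```text
time_s: 27.02
tcp_pos: [0.5718, -0.0687, 0.0569]
tcp_rot: [180.0, 0.1, 90.1]
contact_force: [-3.6, -2.0, 7.7]
width: 0.619
grasp_force: 20.0
```

Emit:
drive_tool(moves=[[0,0,0,0,0.35],[0,0,0,0,0.15],[0,0,0,0,0.05],[0,0,40,0,0],[0,0,50,0,0],[-10,45,50,0,0],[-10,50,30,0,0],[0,0,0,0,0]])

```text
time_s: 28.02
tcp_pos: [0.5531, 0.0286, 0.2249]
tcp_rot: [179.7, -0.1, 90.6]
contact_force: [0.7, -0.6, -0.2]
width: 1.0
grasp_force: 0.0
```

```bash
cat > chk.py <<'E'
from m import *
import sys
x,y,a,b=map(float,sys.argv[1:5])
c=cam("wrist"); s=r.read_state(); print((s['tcp_pos']*1000).round(1),s['tcp_rot'].round(1)); cv2.imwrite(sys.argv[5],c['color'])
Q=cloud(c).reshape(-1,3)*1000
m=(np.hypot(Q[:,0]-x,Q[:,1]-y)<42)&(Q[:,2]>a)&(Q[:,2]<b); q=Q[m]
h=cv2.convexHull(q[:,:2].astype(np.float32)); print(len(q),np.median(q[:,2]),cv2.minEnclosingCircle(h),cv2.minAreaRect(h))
E
python3 chk.py 571.5 -66.4 92 101 pics/k1.png
```

```text
[552.8  25.2 223. ] [179.8   0.   90.4]
1547 96.03299912175467 ((572.4781494140625, -67.35772705078125), 27.606767654418945) ((572.3793334960938, -66.48355102539062), (53.1225700378418, 52.615455627441406), 2.5539755821228027)
```

The jar is within about 1 mm of its spot. Now the tin.

Emit:
drive_tool(moves=[[-5,50,-10,-0.05,0],[-6,55,-20,-0.05,0],[-6,55,-20,-0.05,0],[-5,55,-20,-0.04,0],[-5,42,-10,0,0],[0,0,0,0,0]])

```text
time_s: 28.82
tcp_pos: [0.5237, 0.2825, 0.1396]
tcp_rot: [-179.8, 0.0, 79.5]
contact_force: [0.7, -0.7, -0.2]
width: 1.0
grasp_force: 0.0
```

Emit:
drive_tool(moves=[[2,0,-35,0,0.05],[0,0,-25,0,0.1],[0,0,-15,0,0.1],[0,0,0,0,0.25],[0,0,0,0,0.6],[0,0,0,0,1],[0,0,0,0,1],[0,0,0,0,1]])

```text
time_s: 29.82
tcp_pos: [0.5275, 0.2806, 0.0675]
tcp_rot: [180.0, -0.0, 79.3]
contact_force: [-2.1, -0.9, 5.9]
width: 0.523
grasp_force: 20.0
```

Emit:
drive_tool(moves=[[0,0,20,0,1],[0,0,40,0,1],[0,-40,0,0,1],[0,-55,0,0,1],[2,-55,0,0,1],[2,-55,0,0,1],[2,-55,0,0,1],[0,-25,0,0,1]])

```text
time_s: 30.82
tcp_pos: [0.5335, -0.0092, 0.1274]
tcp_rot: [180.0, 0.1, 79.0]
contact_force: [-1.1, 1.3, -2.1]
width: 0.524
grasp_force: 20.0
```

Emit:
drive_tool(moves=[[0,0,0,0,1],[0,0,0,0,1]])

```text
time_s: 31.08
tcp_pos: [0.5337, -0.0034, 0.1274]
tcp_rot: [180.0, -0.1, 79.4]
contact_force: [-0.7, 0.2, -2.8]
width: 0.522
grasp_force: 20.0
```

```bash
python3 held.py 35 24;python3 held.py 44 24
```

```text
[533.7  -3.  127.3] [ 1.80e+02 -1.00e-01  7.94e+01]
991 163.30425529334946 ((534.1021728515625, 1.4734113216400146), 27.076744079589844) ((533.2823486328125, 3.5815773010253906), (33.21036911010742, 49.70697021484375), 80.29635620117188)
[533.6  -2.9 127.2] [ 1.80e+02 -1.00e-01  7.94e+01]
814 167.60545872292107 ((533.635009765625, 3.4778048992156982), 25.963729858398438) ((533.8489379882812, 4.667026519775391), (19.66277503967285, 50.70209884643555), 79.8056411743164)
```

```bash
sed -i 's/<4); q/<float((sys.argv+[4])[3])); q/' held.py; python3 held.py 40 18 3;python3 held.py 30 28 3
```

```text
[533.6  -3.  127.1] [180.   -0.   79.4]
2056 166.6636401716469 ((534.3609008789062, -0.4573758840560913), 14.793615341186523) ((535.1398315429688, 3.512082099914551), (20.44957160949707, 28.99300765991211), 78.03419494628906)
[533.5  -3.3 126.9] [180.   -0.   79.4]
3888 156.5961057371831 ((533.4505004882812, 3.549185037612915), 29.580734252929688) ((532.6976928710938, 3.7541255950927734), (36.86837387084961, 56.70692443847656), 79.83097076416016)
```

Emit:
drive_tool(moves=[[-2,-6.5,-25,0,1],[0,0,-20,0,1],[0,0,-8,0,1],[0,0,-3,0,1],[0,0,0,0,1]])

```text
time_s: 31.9
tcp_pos: [0.5318, -0.011, 0.071]
tcp_rot: [180.0, -0.0, 79.3]
contact_force: [-0.9, -1.2, -1.6]
width: 0.524
grasp_force: 20.0
```

Emit:
drive_tool(moves=[[0,0.5,-1,0,1],[0,0.5,-1,0,1],[0,0,-1,0,1],[0,0,0,0,1]])

```text
time_s: 32.4
tcp_pos: [0.5317, -0.0102, 0.0685]
tcp_rot: [180.0, 0.0, 79.3]
contact_force: [-2.9, 0.7, 5.4]
width: 0.523
grasp_force: 20.0
```

Emit:
drive_tool(moves=[[0,0,0,0,0.4],[0,0,0,0,0.2],[0,0,0,0,0.1],[0,0,40,0,0.1],[0,0,50,0,0],[10,45,40,0.06,0],[15,55,20,0.06,0],[0,0,0,0.07,0]])

```text
time_s: 33.4
tcp_pos: [0.5577, 0.0958, 0.2205]
tcp_rot: [179.7, -0.2, 90.7]
contact_force: [-0.4, -1.1, -0.1]
width: 0.999
grasp_force: 0.0
```

```bash
python3 chk.py 531.7 -7.8 93 101 pics/k2.png;python3 chk.py 531.7 -7.8 103 112 pics/k2.png
```

```text
[557.   92.7 218.9] [ 1.799e+02 -1.000e-01  9.070e+01]
917 97.8749075556662 ((532.9278564453125, -7.891775131225586), 31.188007354736328) ((532.76171875, -7.906885147094727), (47.12897491455078, 46.372169494628906), 78.55238342285156)
[556.5  90.7 218. ] [180.   -0.   90.3]
552 107.89511627076456 ((532.250244140625, -8.085251808166504), 15.773133277893066) ((532.667724609375, -8.30502986907959), (28.516983032226562, 30.800395965576172), 0.4065999388694763)
```

The tin is within 1 mm. Now the bottle.

Emit:
drive_tool(moves=[[16,47,-10,0,0],[16,47,-20,0,0],[16,47,-20,0,0],[15,45,-20,0,0],[0,0,0,0,0]])

```text
time_s: 34.12
tcp_pos: [0.6178, 0.2787, 0.145]
tcp_rot: [-179.8, -0.0, 90.3]
contact_force: [-0.0, -0.7, 0.0]
width: 1.001
grasp_force: 0.0
```

Emit:
drive_tool(moves=[[2,-1,-35,0,0],[0,0,-25,0,0],[0,0,-16,0,0],[0,0,0,0,0.25],[0,0,0,0,0.6],[0,0,0,0,1],[0,0,0,0,1],[0,0,0,0,1]])

```text
time_s: 35.12
tcp_pos: [0.6215, 0.2751, 0.0724]
tcp_rot: [180.0, -0.0, 90.2]
contact_force: [-1.8, 0.1, 3.6]
width: 0.564
grasp_force: 19.9
```

Emit:
drive_tool(moves=[[0,0,20,0,1],[0,0,40,0,1],[-10,-40,0,0,1],[-10,-50,0,0,1],[-10,-50,0,0,1],[-10,-50,0,0,1],[-6,-35,0,0,1],[0,0,0,0,1]])

```text
time_s: 36.12
tcp_pos: [0.5754, 0.0452, 0.1322]
tcp_rot: [-180.0, 0.2, 89.8]
contact_force: [0.4, 1.1, -2.9]
width: 0.568
grasp_force: 19.9
```

Emit:
drive_tool(moves=[[0,0,0,0,1],[0,0,0,0,1]])

```text
time_s: 36.38
tcp_pos: [0.5757, 0.0514, 0.1322]
tcp_rot: [180.0, -0.1, 90.3]
contact_force: [0.1, -0.3, -2.5]
width: 0.562
grasp_force: 19.9
```

```bash
python3 held.py 51 15 3
```

```text
[575.7  51.3 132.1] [180.   -0.   90.3]
  return _methods._mean(a, axis=axis, dtype=dtype,
  ret = ret.dtype.type(ret / rcount)
Traceback (most recent call last):
  File "held.py", line 7, in <module>
    h=cv2.convexHull(q[:,:2].astype(np.float32)); print(len(q),np.median(q[:,2]),cv2.minEnclosingCircle(h),cv2.minAreaRect(h))
                                                                                 ~~~~~~~~~~~~~~~~~~~~~~^^^
cv2.error: OpenCV(4.12.0) /io/opencv/modules/imgproc/src/shapedescr.cpp:201: error: (-215:Assertion failed) count >= 0 && (depth == CV_32F || depth == CV_32S) in function 'minEnclosingCircle'
```

```bash
python3 held.py 46 15 3; python3 held.py 46 18 5
```

```text
[575.6  51.1 132. ] [180.   -0.   90.3]
1076 178.11293998471706 ((576.7824096679688, 54.63223648071289), 12.087881088256836) ((576.7648315429688, 58.89009094238281), (24.161657333374023, 11.592924118041992), 0.2354174554347992)
[575.5  50.9 131.8] [180.   -0.   90.3]
1214 177.8225145962894 ((576.4857177734375, 53.044273376464844), 12.529210090637207) ((576.0903930664062, 58.41786575317383), (25.00674819946289, 12.381501197814941), 4.207232475280762)
```

Emit:
drive_tool(moves=[[-1.5,-2,-25,0,1],[0,0,-20,0,1],[0,0,-8,0,1],[0,0,-2,0,1],[0,0,0,0,1]])

```text
time_s: 37.15
tcp_pos: [0.5744, 0.0479, 0.0771]
tcp_rot: [180.0, -0.0, 90.2]
contact_force: [-0.3, -0.5, -1.9]
width: 0.566
grasp_force: 19.9
```

Emit:
drive_tool(moves=[[-0.5,1,-2,0,1],[0,0,-1,0,1],[0,0,-1,0,1],[0,0,0,0,1]])

```text
time_s: 37.65
tcp_pos: [0.5737, 0.0488, 0.0733]
tcp_rot: [180.0, 0.0, 90.2]
contact_force: [-1.8, -0.6, 4.5]
width: 0.564
grasp_force: 19.9
```

Emit:
drive_tool(moves=[[0,0,0,0,0.4],[0,0,0,0,0.2],[0,0,0,0,0.05],[0,0,40,0,0],[0,0,50,0,0],[0,30,50,0,0],[0,50,30,0,0],[0,0,0,0,0]])

```text
time_s: 38.65
tcp_pos: [0.574, 0.1345, 0.2462]
tcp_rot: [179.7, -0.2, 90.6]
contact_force: [-0.0, 0.1, -0.4]
width: 0.999
grasp_force: 0.0
```

Emit:
drive_tool(moves=[[0,0,0,0,0]])

```text
time_s: 38.78
tcp_pos: [0.5733, 0.128, 0.2421]
tcp_rot: [-180.0, 0.1, 90.2]
contact_force: [0.3, -0.2, -0.4]
width: 1.0
grasp_force: 0.0
```

```bash
python3 chk.py 574 49.6 108 126 pics/k3.png; python3 chk.py 571.5 -66.4 91 101 pics/k3.png;python3 chk.py 532 -8 92 101 pics/k3.png
```

```text
[573.2 127.1 241.6] [-1.799e+02  1.000e-01  9.010e+01]
445 118.88045811163656 ((572.9155883789062, 48.935699462890625), 12.899630546569824) ((572.8959350585938, 48.727882385253906), (24.954010009765625, 24.767004013061523), 78.5962142944336)
[573.2 126.8 241.4] [-1.799e+02  1.000e-01  9.010e+01]
430 95.95215484013289 ((571.6975708007812, -72.26824951171875), 25.95549774169922) ((571.6741333007812, -81.29341888427734), (23.91168212890625, 51.909027099609375), 89.84706115722656)
[573.2 126.8 241.5] [-1.799e+02  1.000e-01  9.000e+01]
679 97.75826506762309 ((532.5820922851562, -6.803713798522949), 30.975223541259766) ((533.0371704101562, -6.212175369262695), (43.476261138916016, 46.20528793334961), 79.71836853027344)
```

View pics/k3.png

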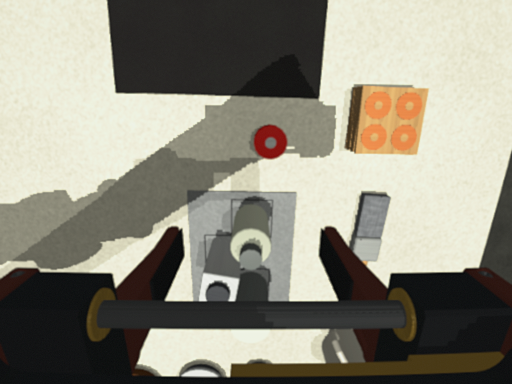

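The bottle is upright at (250,247), within about 1 mm of its spot, with the tin and jar in place behind it. Handing in.

```bash
python3 -c "
from bench import r
print(r.finish_job())"
```

```text
the job is handed in; nothing more can be done
None
```

The job is handed in: the coil stands flat at the stage centre, and the bottle, tin and jar are back upright on their spots, all within about 1 mm by the wrist camera, with the arm at about 39 s of the 141 s allowed.

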